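# Lids off to dry, kept in the order of their boxes

## Robot

A 6-joint arm with a two-finger parallel gripper is mounted at the origin on a cart in front of the work surface, level with it; the furniture and walls round the work are solid. World frame = base frame: x ahead of the robot, y to its left, z up, the work surface at z = 0. Lengths are in mm, angles in degrees, forces in N, time in s.
With the tool pointing down it reaches from about 250 to 800 mm from the base axis. Payload 8.5 kg.
Tool frame: the origin (TCP) lies midway between the tips of the shut fingers; the grasp point (between the pads) lies 19 mm behind it; z points along the fingers, y is the line along which they close (so a half turn about z gives the same grasp; the last joint's range is limited). The gripper opens to 85 mm and grips with 20 to 120 N. Pads are 22 mm wide; open, the fingers measure 114 mm over their backs; the gripper's body (76 mm by 85 mm) begins 54 mm behind the grasp point. The pads swing forward as they close: fully open they stand 13 mm farther back than shut.
Start: joints at [66.979, 13.648, -0.773, 75.585, 0, 90], TCP at [205.296, 483.148, 231.276] pointing down, gripper open.
Joint ranges: [-152.45, 152.45], [-59.26, 108.67], [-65.41, 83.53], [-104.44, 129.93], [-82.83, 76.93], [-180, 180]. Speed limits (degrees/s): [127.2, 127.2, 159.86, 180, 180, 180].

## Interface

Orientations are given as a 3x3 rotation matrix whose columns are the frame's x, y, z axes.
In Python, from workcell import robot gives the robot as it stands. Calls block until the motion is done:
- robot.move_pose(position, orientation): joint-space move of the TCP to a pose.
- robot.movel(position, frame=None, v=150, f_stop=None): straight line of the TCP; frame=None keeps the orientation; v is the mean speed in mm/s. With f_stop (N) it stops when the force on the tool has changed by that much, and returns True; else False.
- robot.goto_joints(angles): joint-space move.
- robot.grip(opening, newtons=None): finger opening in mm; newtons is the grip in N (None keeps the last); returns when the fingers have stopped.
- robot.pause(seconds).
- robot.inverse_kinematics(position, orientation): joint angles nearest the present ones, or None.
- robot.state(): the state.
- robot.get_image(name): name is "scene" or "top" or "wrist"; returns the picture (384x512x3 uint8, red, green, blue); there is no depth.
- robot.calibration(name): a dict with "fx", "fy", "cx", "cy" (pixels), "rvec" (rotation vector, rad) and "tvec" (3), from world to camera coordinates, as OpenCV has them; the wrist camera has in their place "mount" (4x4, takes a point from camera to tool coordinates, whose origin is the TCP and whose axes are the flange's). Camera axes: x right, y down, z forward; pixel columns grow to the right and rows downward; lengths in mm; the calibration is good to about 2 mm. A picture is of the moment at which its call begins: read the wrist's pose just before it. calibration takes no time and is no camera call.
A pose or a line that the arm cannot do raises robot.MotionError and nothing moves.
- robot.finish_job(): hands the job in; it is judged then, once.
Trained networks look in the newest picture that a camera, given by its name, has taken for a name from the list of things; names that differ only in an ending like _2 or _b are one class to them, and where a whole thing is asked for, a point or a joint stands for the part that bears it (a point fixed in the world has none). Each returns a list of dicts, best first, with "confidence" (0 to 1); they miss things now and then, are a little off and sometimes report something else, mostly with a low value. They report only what shows in the picture. A call takes as long as a camera call. They do not tell look-alikes from the thing itself.
- robot.find_in(camera, query): "bbox" ([left, top, width, height] in pixels, round what is visible of it).
The state is a dict: "t": time; "joints": joint angles; "qd": joint speeds; "effort": joint torques, N m; "tcp_pos": TCP position; "tcp_rot": TCP orientation; "wrist_force": force on the tool from outside, world axes, zero at the start; "torque": the same for the moment, N m; "width": finger opening in mm; "grip_force": force on a finger pad.
Only numpy, scipy, OpenCV 4.12 (cv2) and the standard library are available. Lean on these libraries where they do the work, as an engineer would, in place of code of your own. Each camera call takes 0.05 s, during which the arm holds its last target. There are 200 camera calls.

## Task

The four turned boxes on the carrying board are freshly oiled and must dry open: take off their lids and seat one in each hole of the drying rack, spigot down and lying flat. Each lid is turned to fit its own box only, so keep them in the same order as the boxes stand: the lid of the leftmost box (seen from the robot) goes into the leftmost hole, and so on to the right. Never tip a lid over, and leave the boxes standing in their places.

Things in the scene. Friction and masses are not known exactly. Their poses are not given: they have to be found in the camera images.
- lid_barrel: lid of the barrel box: wooden disc 46 mm across, 7 thick, under it a spigot 26 mm across, 10 long, on top a ball-like knob 26 mm high, 22 mm across at its widest (12 to 17 mm above the disc). Round about z. Origin: centre of the spigot's underside (disc 10 to 17 mm above it). Rests on its box with 2.5 mm play; lift it by the knob. About 50 g.
- lid_straight: lid of the straight box: wooden disc 46 mm across, 7 thick, under it a spigot 26 mm across, 10 long, on top a flat mushroom button 26 mm high: stem 16 mm thick, from 16 mm up a cap 28 mm across. Round about z. Origin: centre of the spigot's underside (disc 10 to 17 mm above it). Rests on its box with 2.5 mm play; lift it by the knob. About 50 g.
- lid_bell: lid of the bell box: wooden disc 46 mm across, 7 thick, under it a spigot 26 mm across, 10 long, on top a pointed spire 45 mm high: round stem 16 mm thick up to 22 mm above the disc, then tapering. Round about z. Origin: centre of the spigot's underside (disc 10 to 17 mm above it). Rests on its box with 2.5 mm play; lift it by the knob. About 50 g.
- lid_pear: lid of the pear box: wooden disc 46 mm across, 7 thick, under it a spigot 26 mm across, 10 long, on top a waisted reel-like knob 26 mm high: foot 26 mm across, waist 14 mm, top 20 mm across with a dimple. Round about z. Origin: centre of the spigot's underside (disc 10 to 17 mm above it). Rests on its box with 2.5 mm play; lift it by the knob. About 50 g.
- box_barrel: small turned wooden box, round and hollow, 48 mm high without lid: barrel-shaped, widest (51 mm) at half height, with two dark rings close together. Loose, stands in a recess of the carrying board and at the start carries its lid. Origin at the centre of its underside, z up.
- box_straight: small turned wooden box, round and hollow, 38 mm high without lid: a low straight cylinder 50 mm across, dark rings near foot and rim. Loose, stands in a recess of the carrying board and at the start carries its lid. Origin at the centre of its underside, z up.
- box_bell: small turned wooden box, round and hollow, 56 mm high without lid: the tallest, flared to 51 mm near its foot and narrow (44 mm) above, one dark ring low down. Loose, stands in a recess of the carrying board and at the start carries its lid. Origin at the centre of its underside, z up.
- box_pear: small turned wooden box, round and hollow, 44 mm high without lid: pear-shaped, narrow below and widest (51 mm) near the top, one dark ring low down. Loose, stands in a recess of the carrying board and at the start carries its lid. Origin at the centre of its underside, z up.
- carrying_board: fixed plywood board 68 x 246 mm, 18 mm thick, a dark batten 30 mm high at each end, four round recesses 5 mm deep in a row along its y axis at y = +81, +27, -27, -81 mm (x = 0; +y is the robot's left, yaw within 9 degrees), in which the boxes stand in any order. Origin: centre of its underside; the boxes' undersides are 13 mm above it.
- drying_rack: fixed light wooden board 72 x 240 mm on two dark feet, top 40 mm above its origin (centre of its underside), four round through holes 36 mm across in a row along its y axis at y = +81, +27, -27, -81 mm (x = 0; +y is the robot's left, yaw within 9 degrees). A seated lid has its spigot in the hole (5 mm play all round), its disc on the top, its origin 30 mm above the rack's.
Mind the look-alikes: they are no part of the job. What is shaped like the lid_straight but red is not meant. What is shaped like the box_bell but turquoise is not meant.

How it is judged (in metres and radians):
At the end, for the whole second after the job is handed in: Each lid lies released and at rest in the rack hole with the same number from the left as its box: within 9 mm of the hole's centre, at seated height within 5 mm, level within 0.08 rad. Each box is upright and within 15 mm of where it stood (((y of box_barrel in the frame of carrying_board between 0.066 and 0.096 m and y of lid_barrel in the frame of drying_rack between 0.072 and 0.09 m) or (y of box_barrel in the frame of carrying_board between 0.012 and 0.042 m and y of lid_barrel in the frame of drying_rack between 0.018 and 0.036 m) or (y of box_barrel in the frame of carrying_board between -0.042 and -0.012 m and y of lid_barrel in the frame of drying_rack between -0.036 and -0.018 m) or (y of box_barrel in the frame of carrying_board between -0.096 and -0.066 m and y of lid_barrel in the frame of drying_rack between -0.09 and -0.072 m)) and x of lid_barrel in the frame of drying_rack between -0.009 and 0.009 m and z of lid_barrel in the frame of drying_rack between 0.025 and 0.035 m and angle between each of lid_barrel, box_barrel, lid_straight, box_straight, lid_bell, box_bell, lid_pear, box_pear's own z axis and vertical below 0.08 rad and linear speed of each of lid_barrel, box_barrel, lid_straight, box_straight, lid_bell, box_bell, lid_pear, box_pear below 0.02 m/s and angular speed of each of lid_barrel, lid_straight, lid_bell, lid_pear below 0.2 rad/s and distance of each of box_barrel, box_straight, box_bell, box_pear from where it was at the start of the episode below 0.015 m and ((y of box_straight in the frame of carrying_board between 0.066 and 0.096 m and y of lid_straight in the frame of drying_rack between 0.072 and 0.09 m) or (y of box_straight in the frame of carrying_board between 0.012 and 0.042 m and y of lid_straight in the frame of drying_rack between 0.018 and 0.036 m) or (y of box_straight in the frame of carrying_board between -0.042 and -0.012 m and y of lid_straight in the frame of drying_rack between -0.036 and -0.018 m) or (y of box_straight in the frame of carrying_board between -0.096 and -0.066 m and y of lid_straight in the frame of drying_rack between -0.09 and -0.072 m)) and x of lid_straight in the frame of drying_rack between -0.009 and 0.009 m and z of lid_straight in the frame of drying_rack between 0.025 and 0.035 m and ((y of box_bell in the frame of carrying_board between 0.066 and 0.096 m and y of lid_bell in the frame of drying_rack between 0.072 and 0.09 m) or (y of box_bell in the frame of carrying_board between 0.012 and 0.042 m and y of lid_bell in the frame of drying_rack between 0.018 and 0.036 m) or (y of box_bell in the frame of carrying_board between -0.042 and -0.012 m and y of lid_bell in the frame of drying_rack between -0.036 and -0.018 m) or (y of box_bell in the frame of carrying_board between -0.096 and -0.066 m and y of lid_bell in the frame of drying_rack between -0.09 and -0.072 m)) and x of lid_bell in the frame of drying_rack between -0.009 and 0.009 m and z of lid_bell in the frame of drying_rack between 0.025 and 0.035 m and ((y of box_pear in the frame of carrying_board between 0.066 and 0.096 m and y of lid_pear in the frame of drying_rack between 0.072 and 0.09 m) or (y of box_pear in the frame of carrying_board between 0.012 and 0.042 m and y of lid_pear in the frame of drying_rack between 0.018 and 0.036 m) or (y of box_pear in the frame of carrying_board between -0.042 and -0.012 m and y of lid_pear in the frame of drying_rack between -0.036 and -0.018 m) or (y of box_pear in the frame of carrying_board between -0.096 and -0.066 m and y of lid_pear in the frame of drying_rack between -0.09 and -0.072 m)) and x of lid_pear in the frame of drying_rack between -0.009 and 0.009 m and z of lid_pear in the frame of drying_rack between 0.025 and 0.035 m); the robot touches nothing.
It fails at once if a lid is tipped over (more than 60 degrees) (angle between any of lid_barrel, lid_straight, lid_bell, lid_pear's own z axis and vertical above 1.05 rad).
It fails at once if a box is knocked over (tilted more than 30 degrees) (angle between any of box_barrel, box_straight, box_bell, box_pear's own z axis and vertical above 0.52 rad).
It also fails if it takes over 96 s, if anything falls off the work surface, if the arm or the gripper's body presses on something with over 40 N, if the wrist force passes 120 N, or if a joint passes its speed limit or range.

## Working session

There is one attempt and no reset: what is moved stays moved. The work goes in short steps, each a Python script; the robot and the scene stay as the last script left them, time stands still between calls to the robot, and variables do not carry over. Pictures are saved under pics/ and viewed, at most 14 in all, crops included, and the job is handed in when it is done.

```bash
mkdir -p pics; ls
python3 - <<'E'
from workcell import robot
import cv2
for n in ("scene","top"):
    im=robot.get_image(n); cv2.imwrite(f"pics/{n}0.png",cv2.cvtColor(im,cv2.COLOR_RGB2BGR))
    c=robot.calibration(n); print(n,{k:(v if not hasattr(v,'tolist') else v.tolist()) for k,v in c.items()})
    for q in ["lid_barrel","lid_straight","lid_bell","lid_pear","box_barrel","box_straight","box_bell","box_pear","carrying_board","drying_rack"]:
        print(q,[(round(d["confidence"],2),[round(x) for x in d["bbox"]]) for d in robot.find_in(n,q)])
print(robot.calibration("wrist")); print(robot.state()["t"])
E
```

```text
pics
scene {'fx': 439.80303746068034, 'fy': 439.80303746068034, 'cx': 261.95421877614984, 'cy': 183.25523539281855, 'rvec': [1.7853668237987619, -1.4490468675540953, 0.7441897760225633], 'tvec': [-87.88454343655626, 321.61167985920355, 808.7295666464995]}
lid_barrel [(0.69, [295, 171, 13, 19])]
lid_straight [(0.62, [252, 170, 20, 20]), (0.58, [321, 208, 16, 16])]
lid_bell [(0.71, [231, 159, 17, 22])]
lid_pear [(0.55, [272, 170, 17, 16]), (0.37, [142, 172, 48, 21])]
box_barrel [(0.73, [291, 183, 19, 16])]
box_straight [(0.46, [251, 187, 18, 10])]
box_bell [(0.56, [234, 179, 18, 16])]
box_pear [(0.7, [275, 184, 15, 14]), (0.56, [140, 169, 49, 22])]
carrying_board [(0.91, [228, 176, 87, 31]), (0.47, [141, 170, 49, 22])]
drying_rack []
top {'fx': 382.9983637970115, 'fy': 382.9983637970115, 'cx': 260.30173816898474, 'cy': 193.0784377418206, 'rvec': [2.1240110493976, -2.167461617743775, 0.12065451213197755], 'tvec': [43.78653362997588, 482.1189270428445, 1039.1484602055418]}
lid_barrel [(0.68, [300, 173, 14, 17])]
lid_straight [(0.69, [258, 179, 16, 13]), (0.63, [325, 204, 20, 16])]
lid_bell [(0.73, [238, 177, 15, 16])]
lid_pear [(0.59, [276, 177, 16, 16])]
box_barrel [(0.75, [235, 181, 19, 16]), (0.45, [295, 182, 13, 12])]
box_straight [(0.58, [299, 186, 13, 8]), (0.49, [261, 190, 13, 8])]
box_bell [(0.21, [297, 183, 11, 9])]
box_pear [(0.48, [271, 193, 4, 4])]
carrying_board [(0.61, [232, 171, 89, 32])]
drying_rack [(0.74, [118, 188, 93, 30]), (0.39, [230, 173, 88, 29])]
{'fx': 343.4711741295384, 'fy': 343.4711741295384, 'cx': 253.7016040509873, 'cy': 194.4198727109346, 'mount': array([[ 5.43766752e-04, -9.59614557e-01, -2.81317624e-01,
         7.09130240e+01],
       [ 9.99999796e-01,  6.15914690e-04, -1.68045148e-04,
        -5.82717275e-01],
       [ 3.34526228e-04, -2.81317476e-01,  9.59614697e-01,
        -1.42236026e+02],
       [ 0.00000000e+00,  0.00000000e+00,  0.00000000e+00,
         1.00000000e+00]])}
1.1
```

```bash
python3 - <<'E'
import cv2,numpy as np
a=cv2.imread("pics/scene0.png");b=cv2.imread("pics/top0.png")
cv2.imwrite("pics/a1.png",np.vstack([cv2.resize(a[130:250,110:370],(780,360),interpolation=cv2.INTER_CUBIC)[:,:],cv2.resize(b[150:230,110:370],(780,240),interpolation=cv2.INTER_CUBIC)]))
E
cat > h.py <<'E'
from workcell import robot
import cv2, numpy as np
def ray(n,uv,T=None):
    """camera centre and world ray direction of a pixel"""
    c=robot.calibration(n); d=np.array([(uv[0]-c['cx'])/c['fx'],(uv[1]-c['cy'])/c['fy'],1])
    if n=="wrist":
        p,R=T; M=np.array(c['mount']); return p+R@M[:3,3], R@M[:3,:3]@d
    R=cv2.Rodrigues(np.array(c['rvec'],float))[0]; return -R.T@np.array(c['tvec']), R.T@d
def at_z(n,uv,z,T=None):
    o,d=ray(n,uv,T); return o+d*(z-o[2])/d[2]
def project(n,P,T=None):
    c=robot.calibration(n)
    if n=="wrist":
        p,R=T; M=np.array(c['mount']); Rc=R@M[:3,:3]; q=Rc.T@(np.asarray(P)-p-R@M[:3,3])
    else: q=cv2.Rodrigues(np.array(c['rvec'],float))[0]@P+np.array(c['tvec'])
    return np.array([c['cx']+c['fx']*q[0]/q[2], c['cy']+c['fy']*q[1]/q[2]])
def shot(n,f):
    s=robot.state(); T=(np.array(s['tcp_pos']),np.array(s['tcp_rot']))
    im=robot.get_image(n); cv2.imwrite(f"pics/{f}.png",cv2.cvtColor(im,cv2.COLOR_RGB2BGR)); return im,T
def down(a):
    "tool down, tool y (closing line) at angle a deg from world x"
    a=np.radians(a); y=np.array([np.cos(a),np.sin(a),0]); z=np.array([0,0,-1.]); return np.column_stack([np.cross(y,z),y,z])
E
python3 - <<'E'
from h import *
for q,b in dict(barrel=[300,173,14,17],straight=[258,179,16,13],red=[325,204,20,16],bell=[238,177,15,16],pear=[276,177,16,16],board=[232,171,89,32],rack=[118,188,93,30]).items():
    print(q,at_z("top",(b[0]+b[2]/2,b[1]+b[3]/2),{'rack':40,'board':25}.get(q,70)).round())
print(robot.state()['tcp_rot'])
for n in("scene","top"): print(ray(n,(0,0))[0])
E
```

```text
barrel [507. -93.  70.]
straight [498.  18.  70.]
red [ 423. -165.   70.]
bell [501.  73.  70.]
pear [499. -31.  70.]
board [500. -12.  25.]
rack [460. 301.  40.]
[[-9.20352336e-01  3.91090242e-01 -2.35068676e-05]
 [ 3.91090242e-01  9.20352327e-01 -1.29822543e-04]
 [-2.91377295e-05 -1.28675787e-04 -9.99999991e-01]]
[-441.633428   -182.37669108  732.73455998]
[ 343.8315461    16.44405691 1093.47835076]
```

View pics/a1.png

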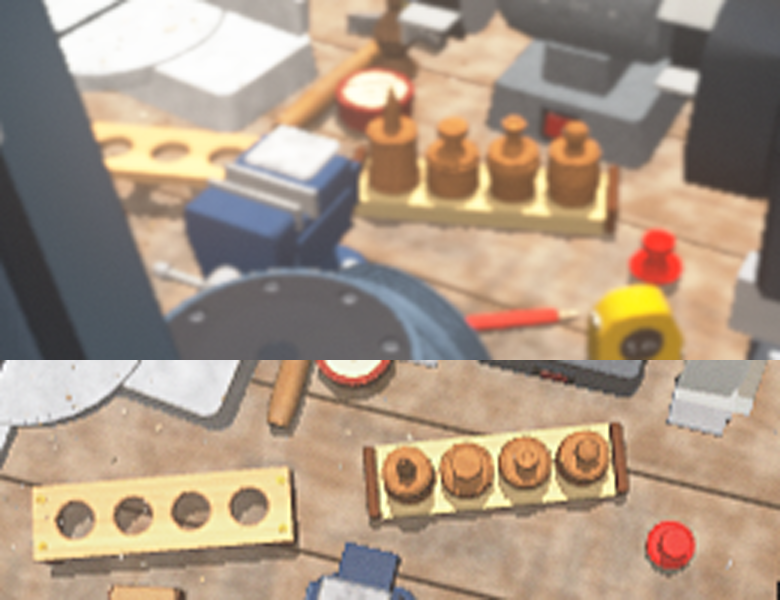

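View pics/scene0.png

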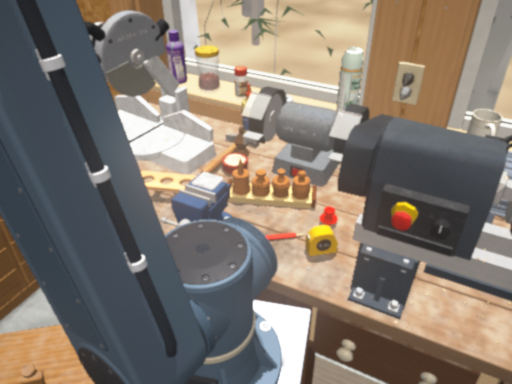

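The row from left to right looks like spire (bell), mushroom (straight), then pear and barrel. The red lid lies apart at the front right. I'll look at both boards from close by with the wrist camera.

Run:
```python
from h import *
import json
D={}
for nm,p in (("rack",(460,310,200)),("board",(500,-5,220))):
    robot.move_pose(p,down(0))
    im,T=shot("wrist",nm+"1"); D[nm]=[T[0].tolist(),T[1].tolist()]
    for q in (["drying_rack"] if nm=="rack" else ["lid_barrel","lid_straight","lid_bell","lid_pear","box_barrel","box_straight","box_bell","box_pear","carrying_board"]):
        print(q,[(round(d["confidence"],2),np.round(d["bbox"]).tolist(),at_z("wrist",(d["bbox"][0]+d["bbox"][2]/2,d["bbox"][1]+d["bbox"][3]/2),40 if nm=="rack" else 65,T).round().tolist()) for d in robot.find_in("wrist",q)])
json.dump(D,open("T.json","w")); print(robot.state()["t"],robot.state()["joints"])
a,b=[cv2.imread(f"pics/{n}1.png") for n in("rack","board")]
cv2.imwrite("pics/b1.png",cv2.resize(np.hstack([a[:,90:450],b[:,90:450]]),(800,426)))
```

```text
drying_rack [(0.68, [213.0, 40.0, 88.0, 262.0], [463.0, 314.0, 40.0])]
lid_barrel [(0.58, [240.0, 242.0, 48.0, 46.0], [510.0, -91.0, 65.0])]
lid_straight [(0.84, [232.0, 125.0, 46.0, 48.0], [501.0, 21.0, 65.0]), (0.65, [173.0, 293.0, 40.0, 39.0], [440.0, -144.0, 65.0])]
lid_bell [(0.59, [217.0, 58.0, 60.0, 60.0], [494.0, 71.0, 65.0])]
lid_pear [(0.93, [232.0, 182.0, 52.0, 51.0], [504.0, -33.0, 65.0]), (0.47, [209.0, 35.0, 86.0, 247.0], [499.0, 12.0, 65.0]), (0.26, [218.0, 58.0, 59.0, 59.0], [495.0, 72.0, 65.0])]
box_barrel [(0.63, [238.0, 228.0, 51.0, 30.0], [510.0, -68.0, 65.0])]
box_straight [(0.8, [226.0, 120.0, 55.0, 52.0], [500.0, 23.0, 65.0])]
box_bell []
box_pear [(0.92, [230.0, 174.0, 54.0, 33.0], [504.0, -17.0, 65.0])]
carrying_board [(0.55, [209.0, 36.0, 83.0, 249.0], [498.0, 11.0, 65.0]), (0.31, [240.0, 241.0, 47.0, 49.0], [510.0, -91.0, 65.0])]
4.0917 [-5.47733011e-01  1.14416672e+01 -5.35491870e+00  7.32072302e+01
  1.44450464e-04  8.94299571e+01]
```

View pics/b1.png

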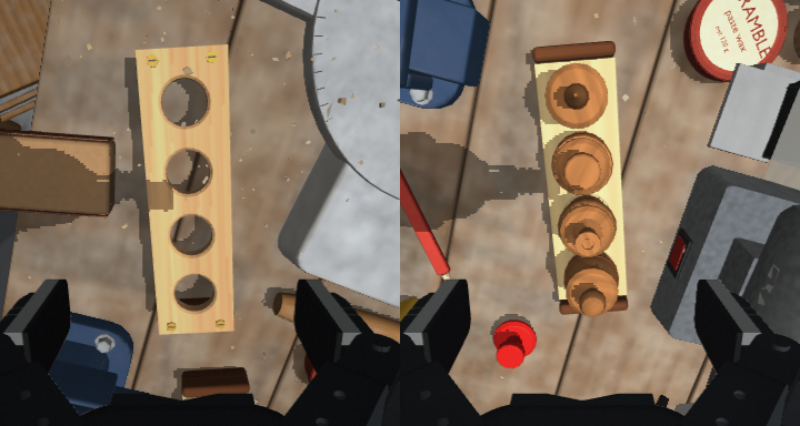

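Left to right the lids are bell (spire), straight (button), pear (dimpled reel) and barrel (ball). I'll fit poses by reprojecting the lid silhouettes to the detector boxes and by using the rack's corners.

```bash
cat > fit.py <<'E'
from h import *
import json
from scipy.optimize import least_squares
PROF=dict(barrel=(48,[(11,12),(11,17),(5,26)]),straight=(38,[(8,0),(14,16),(14,26)]),bell=(56,[(8,22),(1,45)]),pear=(44,[(13,0),(10,26)]))
def lid_bbox(k,xy,T,zb=13):
    h,pr=PROF[k]; a=np.linspace(0,2*np.pi,24,endpoint=False); pts=[]
    for r,z in [(23,-7),(23,0)]+pr:
        pts+= [project("wrist",(xy[0]+r*np.cos(t),xy[1]+r*np.sin(t),zb+h+7+z),T) for t in a]
    p=np.array(pts); return np.r_[p.min(0),p.max(0)]
def fit_lid(k,b,T,zb=13):
    m=np.r_[b[0],b[1],b[0]+b[2],b[1]+b[3]]
    x0=at_z("wrist",(b[0]+b[2]/2,b[1]+b[3]/2),zb+PROF[k][0]+7,T)[:2]
    r=least_squares(lambda x:lid_bbox(k,x,T,zb)-m,x0,diff_step=1e-3); return r.x,r.fun
E
python3 - <<'E'
from fit import *
D=json.load(open("T.json")); TR,TB=[tuple(map(np.array,D[n])) for n in("rack","board")]
for k,b in dict(bell=[217,58,60,60],straight=[232,125,46,48],pear=[232,182,52,51],barrel=[240,242,48,46]).items():
    x,f=fit_lid(k,b,TB); print(k,x.round(1),f.round(1))
im=cv2.imread("pics/rack1.png"); hsv=cv2.cvtColor(im,cv2.COLOR_BGR2HSV)
m=cv2.inRange(hsv,(12,60,170),(30,200,255)); m[:,:200]=0; m[:,305:]=0; m[305:]=0
m=cv2.morphologyEx(m,cv2.MORPH_OPEN,np.ones((3,3)))
c=max(cv2.findContours(m,cv2.RETR_EXTERNAL,2)[0],key=cv2.contourArea).reshape(-1,2)
w=np.array([at_z("wrist",u,40,TR)[:2] for u in c],np.float32)
r=cv2.minAreaRect(w); print(r, cv2.boxPoints(r).round(1).tolist())
# board yellow top z=18
im=cv2.imread("pics/board1.png"); hsv=cv2.cvtColor(im,cv2.COLOR_BGR2HSV)
for v in range(60,280,20):
    row=[u for u in range(200,300) if hsv[v,u,0] in range(18,35) and 40<hsv[v,u,1]<170 and hsv[v,u,2]>170]
    if row: print(v,at_z("wrist",(row[0],v),18,TB)[:2].round(1),at_z("wrist",(row[-1],v),18,TB)[:2].round(1))
E
```

```text
bell [495.   70.4] [ 1.1 -0.2 -1.1  0.2]
straight [501.6  18.6] [-2.9 -2.   2.9  2.2]Traceback (most recent call last):
  File "<stdin>", line 4, in <module>
  File "fit.py", line 13, in fit_lid
    r=least_squares(lambda x:lid_bbox(k,x,T,zb)-m,x0,diff_step=1e-3); return r.x,r.fun
    return func(*args, **kwargs)
    result = trf(vector_fun.fun, vector_fun.jac, x0, f0, J0, lb, ub, ftol, xtol,
                 gtol, max_nfev, x_scale, loss_function, tr_solver,
                 tr_options.copy(), verbose, callback=callback_wrapped)
    return trf_no_bounds(
        fun, jac, x0, f0, J0, ftol, xtol, gtol, max_nfev, x_scale,
        loss_function, tr_solver, tr_options, verbose, callback=callback)
    f_new = fun(x_new)
    self._update_fun()
    ~~~~~~~~~~~~~~~~^^
    self.f = self.fun_wrapped(xp_copy(self.x))
             ~~~~~~~~~~~~~~~~^^^^^^^^^^^^^^^^^
    return np.atleast_1d(self.fun(x))
                         ~~~~~~~~^^^
    return self.f(x, *self.args, **self.kwargs)
           ~~~~~~^^^^^^^^^^^^^^^^^^^^^^^^^^^^^^
  File "fit.py", line 13, in <lambda>
    r=least_squares(lambda x:lid_bbox(k,x,T,zb)-m,x0,diff_step=1e-3); return r.x,r.fun
                             ~~~~~~~~^^^^^^^^^^
  File "fit.py", line 8, in lid_bbox
    pts+= [project("wrist",(xy[0]+r*np.cos(t),xy[1]+r*np.sin(t),zb+h+7+z),T) for t in a]
           ~~~~~~~^^^^^^^^^^^^^^^^^^^^^^^^^^^^^^^^^^^^^^^^^^^^^^^^^^^^^^^^^^
  File "h.py", line 12, in project
    c=robot.calibration(n)
ValueError: time passes only in moves, steps and waits
```

```bash
sed -i 's/robot\.calibration(n)/cal(n)/; s/^def ray/from functools import lru_cache\ncal=lru_cache(robot.calibration)\ndef ray/' h.py
python3 - <<'E'
from fit import *
D=json.load(open("T.json")); TR,TB=[tuple(map(np.array,D[n])) for n in("rack","board")]
for k,b in dict(bell=[217,58,60,60],straight=[232,125,46,48],pear=[232,182,52,51],barrel=[240,242,48,46]).items():
    x,f=fit_lid(k,b,TB); print(k,x.round(1),f.round(1))
im=cv2.imread("pics/rack1.png"); hsv=cv2.cvtColor(im,cv2.COLOR_BGR2HSV)
m=cv2.inRange(hsv,(12,60,170),(30,200,255)); m[:,:200]=0; m[:,305:]=0; m[305:]=0
m=cv2.morphologyEx(m,cv2.MORPH_OPEN,np.ones((3,3)))
c=max(cv2.findContours(m,cv2.RETR_EXTERNAL,2)[0],key=cv2.contourArea).reshape(-1,2)
w=np.array([at_z("wrist",u,40,TR)[:2] for u in c],np.float32)
r=cv2.minAreaRect(w); print(r, cv2.boxPoints(r).round(1).tolist())
im=cv2.imread("pics/board1.png"); hsv=cv2.cvtColor(im,cv2.COLOR_BGR2HSV)
for v in range(60,280,20):
    row=[u for u in range(200,300) if hsv[v,u,0] in range(18,35) and 40<hsv[v,u,1]<170 and hsv[v,u,2]>170]
    if row: print(v,at_z("wrist",(row[0],v),18,TB)[:2].round(1),at_z("wrist",(row[-1],v),18,TB)[:2].round(1))
E
```

```text
bell [495.   70.4] [ 1.1 -0.2 -1.1  0.2]
straight [501.6  18.6] [-2.9 -2.   2.9  2.2]
pear [504.4 -34.6] [ 0.9  0.7 -0.9 -0.8]
barrel [510.4 -91.6] [-0.2 -0.3  0.2  0.3]
((466.0207214355469, 301.80780029296875), (68.36881256103516, 240.35198974609375), 3.23734450340271) [[425.1000061035156, 419.8999938964844], [438.70001220703125, 179.89999389648438], [506.8999938964844, 183.8000030517578], [493.3999938964844, 423.70001220703125]]
60 [460.3  96.9] [528.7  97. ]
80 [522.5  79.2] [530.1  79.2]
100 [520.   60.8] [531.6  60.8]
120 [465.3  41.8] [533.1  41.9]
140 [527.7  22.3] [534.7  22.3]
160 [526.1   2.1] [535.3   2.1]
180 [469.9 -18.8] [537.9 -18.7]
200 [533.4 -40.3] [539.7 -40.3]
220 [473.1 -62.8] [541.4 -62.7]
240 [534.6 -85.9] [542.2 -85.8]
260 [ 476.6 -109.9] [ 544.1 -109.8]
```

Run:
```python
from fit import *
D=json.load(open("T.json")); TR,TB=[tuple(map(np.array,D[n])) for n in("rack","board")]
P={"rack":(466,301.8,3.24),"board":(502.6,-9.3,4.37)}
json.dump(P,open("P.json","w"))
out=[]
for n,T in (("rack",TR),("board",TB)):
    im=cv2.resize(cv2.imread(f"pics/{n}1.png")[20:310,190:320],None,fx=2.05,fy=2.05,interpolation=cv2.INTER_CUBIC)
    im=cv2.resize(im,None,fx=1,fy=1)
    x,y,a=P[n]; a=np.radians(a)
    def dr(pts,col):
        q=np.array([(project("wrist",p,T)-(190,20)+.5)*2.05 for p in pts]); cv2.polylines(im,[q.round().astype(int)],True,col,1)
    R=np.array([[np.cos(a),-np.sin(a)],[np.sin(a),np.cos(a)]])
    hw=(36,120,40) if n=="rack" else (34,123,18)
    dr([(*(R@np.array([sx*hw[0],sy*hw[1]])+(x,y)),hw[2]) for sx,sy in((1,1),(1,-1),(-1,-1),(-1,1))],(0,255,0))
    for s,k in zip((81,27,-27,-81),("bell","straight","pear","barrel")):
        c=R@np.array([0,s])+(x,y); r,z=(18,40) if n=="rack" else (23,13+PROF[k][0]+7)
        print(n,k,c.round(1)); dr([(c[0]+r*np.cos(t),c[1]+r*np.sin(t),z) for t in np.linspace(0,6.28,40)],(255,0,0))
    out.append(im)
cv2.imwrite("pics/ov.png",np.hstack(out)); print(np.hstack(out).shape)
```

```text
rack bell [461.4 382.7]
rack straight [464.5 328.8]
rack pear [467.5 274.8]
rack barrel [470.6 220.9]
board bell [496.4  71.5]
board straight [500.5  17.6]
board pear [504.7 -36.2]
board barrel [508.8 -90.1]
(594, 532, 3)
```

View pics/ov.png

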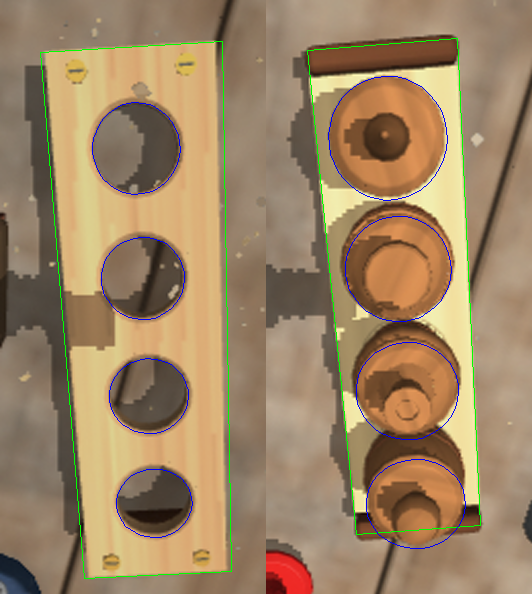

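The overlay fits both boards to within about 1–2 mm. Before the first carry I'll check the clearance around the saw and vise.

View pics/top0.png

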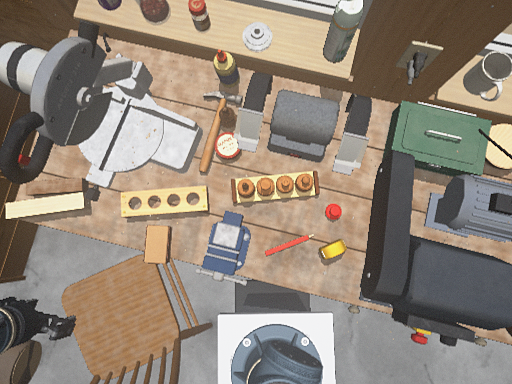

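The saw head sits well away from the rack and the vise is off the carry path, so I'll start with the bell lid.

```bash
cat > pp.py <<'E'
from fit import *
P=json.load(open("P.json"))
Y=dict(bell=81,straight=27,pear=-27,barrel=-81)
def spot(n,s):
    x,y,a=P[n]; a=np.radians(a); return np.array([x-s*np.sin(a),y+s*np.cos(a)])
def pick(k,zoff=3,xy=None,h=220):
    xy=spot("board",Y[k]) if xy is None else xy; z=13+PROF[k][0]+7+zoff
    robot.grip(50,30); robot.move_pose((*xy,h),down(P["board"][2]))
    robot.movel((*xy,z+35),v=250); hit=robot.movel((*xy,z),v=60,f_stop=6)
    robot.grip(0,30); s=robot.state(); print(k,"hit",hit,"w",round(s["width"],1),"F",round(s["grip_force"],1),"z",round(s["tcp_pos"][2],1))
    robot.movel((*xy,z+25),v=60); robot.movel((*xy,h),v=250)
    print("lifted w",round(robot.state()["width"],1)); return zoff
def place(k,zoff=3,d=(0,0),h=220):
    xy=spot("rack",Y[k])+np.array(d); z=47+zoff
    robot.movel((*xy,h),down(P["rack"][2]),v=250); robot.movel((*xy,z+20),v=200)
    hit=robot.movel((*xy,z-4),v=30,f_stop=4); s=robot.state(); print("place hit",hit,"z",round(s["tcp_pos"][2],1),"expected",z)
    if not hit: print("no contact")
    robot.grip(50); robot.movel((*xy,z+70),v=150); print("t",round(robot.state()["t"],1))
E
python3 - <<'E'
from pp import *
pick("bell"); im,T=shot("wrist","bell_up"); place("bell"); shot("wrist","bell_pl")
a,b=[cv2.imread(f"pics/{n}.png") for n in("bell_up","bell_pl")]
cv2.imwrite("pics/c1.png",cv2.resize(np.hstack([a[:,100:420],b[:,100:420]]),(800,480)))
E
```

```text
bell hit False w 14.5 F 29.3 z 79.3
lifted w 14.5
place hit True z 49.8 expected 50
t 11.9
```

View pics/c1.png

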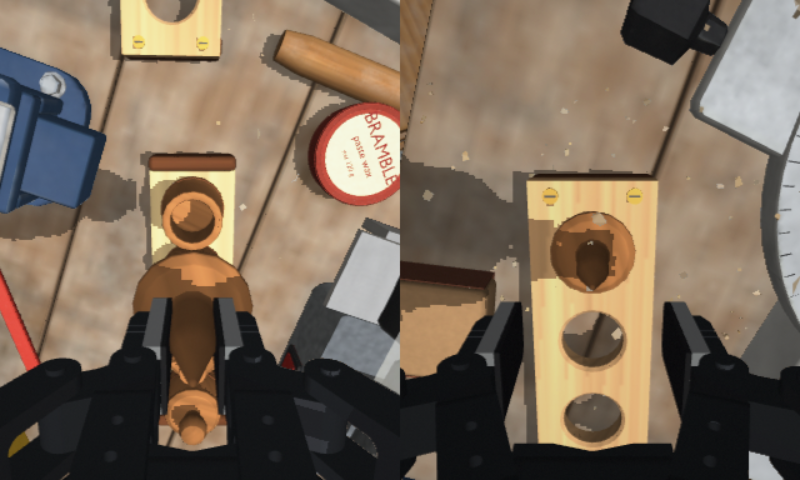

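The left half shows the open bell box still in its recess. The right half shows the bell lid seated flat in the leftmost hole. Next is the straight lid.

Run:
```python
from pp import *
pick("straight"); shot("wrist","st_up")
place("straight"); shot("wrist","st_pl")
a,b=[cv2.imread(f"pics/{n}.png") for n in("st_up","st_pl")]
cv2.imwrite("pics/c2.png",cv2.resize(np.hstack([a[:,100:420],b[:,100:420]]),(800,480)))
```

```text
straight hit False w 26.7 F 29.3 z 61.4
lifted w 26.6
place hit True z 49.9 expected 50
t 20.5
```

View pics/c2.png

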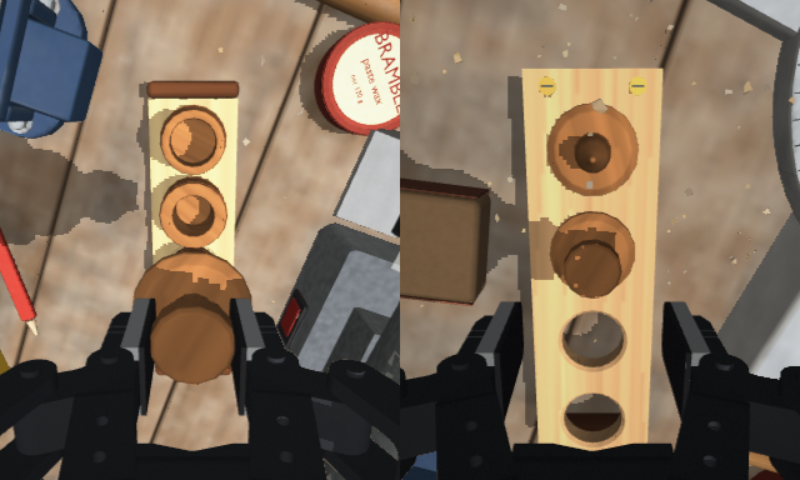

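Both boxes stand open in their recesses, and the second lid is seated in hole 2. Next is the pear lid, and I'll check how it hangs before placing it.

Run:
```python
from pp import *
pick("pear",2); shot("wrist","pe_up")
a=cv2.imread("pics/pe_up.png")
cv2.imwrite("pics/c3.png",cv2.resize(a[100:,100:420],(640,568)))
```

```text
pear hit False w 18.4 F 29.2 z 66.4
lifted w 18.3
```

View pics/c3.png

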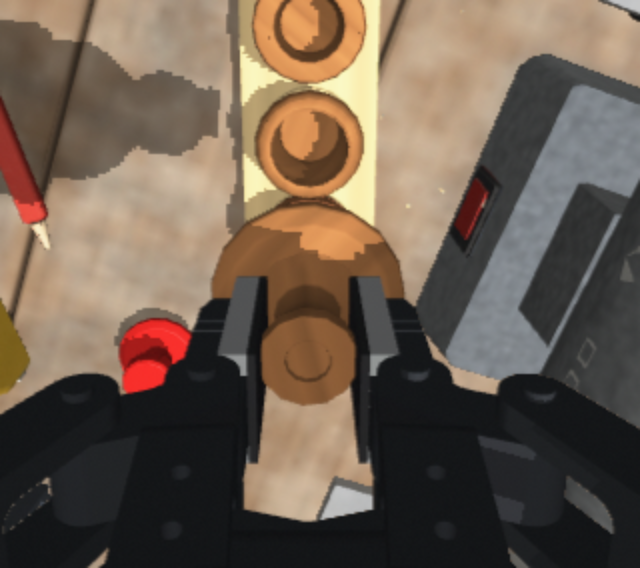

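The pear lid hangs level, gripped by its 20 mm top, so I'll place it and then pick the barrel lid.

Run:
```python
from pp import *
place("pear",2); pick("barrel",2); shot("wrist","ba_up"); place("barrel",2)
robot.move_pose((462,320,200),down(0)); im,T=shot("wrist","end_r")
for k in Y:
    for d in robot.find_in("wrist","lid_"+k)[:2]:
        x,f=fit_lid(k,d["bbox"],T,40-13-PROF[k][0]+13); print(k,round(d["confidence"],2),x.round(1),"target",spot("rack",Y[k]).round(1),f.round(1))
robot.move_pose((500,-5,220),down(0)); shot("wrist","end_b"); print(robot.state()["t"])
cv2.imwrite("pics/c4.png",cv2.resize(np.hstack([cv2.imread(f"pics/{n}.png")[:,140:370] for n in("ba_up","end_r","end_b")]),(800,445)))
```

```text
place hit True z 48.6 expected 49
t 29.2
barrel hit False w 21.3 F 29.3 z 70.4
lifted w 20.9
place hit True z 48.9 expected 49
t 37.7
bell 0.82 [461.  381.9] target [461.4 382.7] [ 0.7 -0.6 -0.7  0.6]
straight 0.6 [464.5 330.5] target [464.5 328.8] [-1.  -1.1  1.   1.3]
pear 0.83 [465.8 278. ] target [467.5 274.8] [ 0.4 -0.1 -0.4  0. ]
barrel 0.74 [471.6 218.9] target [470.6 220.9] [ 1.6  0.7 -1.6 -0.8]
barrel 0.69 [463.3 320.1] target [470.6 220.9] [  18.3   98.4  -18.3 -105.8]
39.85
```

View pics/c4.png

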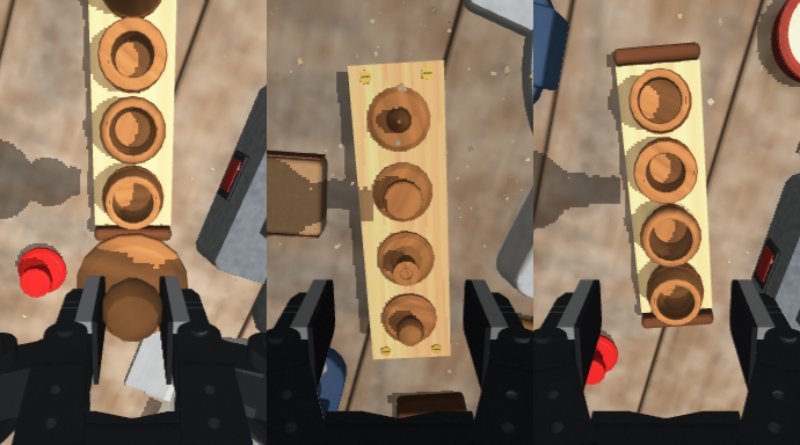

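All four lids are seated in order, each within about 4 mm of its hole centre. All four boxes stand open in their recesses, and the gripper touches nothing.

```bash
python3 -c "
from workcell import robot
print(robot.finish_job())"
```

```text
the job is handed in; nothing more can be done
None
```

I handed the job in at about 40 s of the 96 s limit: the four lids (bell, straight, pear, barrel from the left) are seated in the rack in the same order as their boxes, which are still standing in their recesses; the hand-in returned no verdict.

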